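# Press the label holder home behind the shelf lip

### The arm

A 6-joint arm with a two-finger parallel gripper is mounted at the origin on a cart in front of the work surface, level with it; the furniture and walls round the work are solid. World frame = base frame: x ahead of the robot, y to its left, z up, the work surface at z = 0. Lengths are in mm, angles in rad, forces in N, time in s.
With the tool pointing down it reaches from about 275 to 1000 mm from the base axis. Payload 8.4 kg.
Tool frame: the origin (TCP) lies midway between the tips of the shut fingers; the grasp point (between the pads) lies r.grip_point_offset behind it (r.grip_point_offset is the distance from the TCP to the grasp point, in mm); z points along the fingers, y is the direction in which the jaws open and shut (so a half turn about z gives the same grasp; the last joint's range is limited). The gripper opens to 85 mm and grips with 20 to 120 N. Pads are 22 mm wide; open, the fingers measure 114 mm over their backs; the gripper's body (76 mm by 85 mm) begins 54 mm behind the grasp point. The pads swing forward as they close: fully open they stand 13 mm farther back than shut.
Start: joints at [1.336, 0.353, 1.633, -0, 1.155, -0.002], TCP at [144.188, 608.143, 231.281] pointing down, gripper open.
Joint ranges: [-2.63, 2.63], [-0.92, 2.1], [0.06, 2.66], [-1.3, 4.44], [0, 2.69], [-3.02, 3.02]. Speed limits (rad/s): [2.22, 2.22, 2.79, 3.14, 3.14, 3.14].

### API

Orientations are given as [roll, pitch, yaw] about the fixed x, y, z axes, in that order (R = Rz(yaw) Ry(pitch) Rx(roll)).
In Python, from rig import r gives the robot as it stands.
- The arm moves only by the tool move_arm, never from a script. Its argument "targets" is one flat list of numbers, 5 for each row, row after row: the gripper's target within -1 to 1 (fully open at 1, half-way at 0, shut at -1), then the shift along the tool's x, y, z in cm, then the turn about the tool's z in degrees. In form: [gripper, tx, ty, tz, turn, gripper, tx, ty, tz, turn, ...]. A call has 1 to 10 rows; each row is the pose to reach, as a shift and turn from the pose commanded when the call began, along the tool's axes at that moment; what a row does not reach only later rows make up. A row lasts 1/10 s, in which the tool goes at most 50 mm and 8.59 degrees, less where a joint would pass 70% of its speed; a pose out of reach is approached as far as the arm can. A call with a gripper value outside its range is refused whole. The fingers move at their own pace and stop on an object; "squeeze" is the grip in N (left out, the last holds). Time passes only in rows, so rows that repeat a pose let the fingers close. It gives the time, the measured TCP pose, the force and the opening at its end, in the units of the state.
- r.sense(): the state, without advancing time (a new reading comes with each control period).
- r.grab_frame(name): name is "scene" or "top" or "wrist"; returns a dict with "img" (420x560x3 uint8, blue, green, red), "K" (3x3 intrinsics, pixels), "world_to_cam" (4x4, takes a point from world to camera coordinates). Camera axes: x right, y down, z forward; pixel columns grow to the right and rows downward; lengths in mm; the calibration is good to about 2 mm. A picture is of the moment at which its call begins. There is no depth.
- r.sign_off(): hands the job in, once; it reports no verdict.
Trained networks look in a picture, given as the dict that the camera call returned (one of the last four; its "shot" number tells which), for a name from the list of things; names that differ only in an ending like _2 or _b are one class to them, and where a whole thing is asked for, a point or a joint stands for the part that bears it (a point fixed in the world has none). Each returns a list of dicts, best first, with "conf" (0 to 1); they miss things now and then, are a little off and sometimes report something else, mostly with a low value. They report only what shows in the picture. A call takes as long as a camera call.
- r.outline_of(picture, thing): "region" (420x560 bool, what is visible of it).
- r.mark_of(picture, thing): "position" ([x, y, z] in mm, in world coordinates, good to about 4 mm: a listed point, or the origin of a listed thing).
The state is a dict: "clock": time; "qpos": joint angles; "qvel": joint speeds; "joint_efforts": joint torques, N m; "eef_pos": TCP position; "tcp_rot": TCP orientation; "contact_force": force on the tool from outside, world axes, zero at the start; "wrist_torque": the same for the moment, N m; "opening": opening from 0.0 (shut) to 1.0 (fully open).
Only numpy, scipy, OpenCV 4.12 (cv2) and the standard library are available. Lean on these libraries where they do the work, as an engineer would, in place of code of your own. Each camera call takes 0.05 s, during which the arm holds its last target.

### The job

Take the label holder with the blue grip out of its wooden stand, feed its steel guide rod down through the brass eyelet on the front of the little shelf, and slide its plate down behind the shelf's metal lip until the orange sprung bar under it is pushed fully down to its stop. It springs back up if you let go, so finish while still holding it pressed fully home, ready for me to tighten the clamp screw. Leave the other things on the bench and the shelf where they are.

Things in the scene. Friction and masses are not known exactly. Their poses are not given: they have to be found in the camera images.
- label_holder: Loose label holder, 60 g: upright white plate 60 wide (y) x 4 thick x 70 high, label with yellow stripe on its -x face. Blue grip tab on top, 44 (y) x 14 thick (x), 64 to 86 above the lower edge: pinch it along x from above. An arm on its +y side (39 to 49 up) carries a vertical steel guide rod, 6 thick. Origin: middle of the plate's lower edge; z up. Starts upright in the wooden stand.
- grip_tab (a point): Centre of the holder's blue grip tab, 75 above the plate's lower edge.
- rod_tip (a point): Lower end of the holder's guide rod: 48 to +y and 20 below the holder's origin.
- card_stand: Fixed light-wood block 50 (x) x 44 (y) x 44 high with a groove along y, 6 wide and 18 deep, in which the plate stands loosely (lower edge 26 above the bench); the rod hangs free beside the block. Lift the holder straight up. Origin: centre of its underside.
- mini_shelf: Fixed plywood shelf, 105 deep (x) x 160 wide (y) x 70 high, front towards -x. There an aluminium lip, 68 wide, 3 thick, leaves a slot 7 wide before the front face, centred at x -53.5, y 0; it flares open from 58 to 66 above the bench. Dark thumbscrew in the lip: clamp screw, not to be used. Holder goes in with its axes parallel to the shelf's (rod at +y). Origin: centre of the underside.
- slot_mouth (a point): Middle of the slot between lip and apron (x = -53.5, y = 0 in the shelf's frame), 64 above the bench. With the holder home the plate's lower edge is 30 below this point.
- eyelet (a point): Centre of the upper mouth of the brass eyelet left (+y) of the slot: x -53.5, y +48 in the shelf's frame, 67 above the bench. Upright funnel hole, 18 wide at the top, 10 at the bottom, 10 long. Rod in its middle and plate in the slot's middle go together; the rod enters first, 20 ahead of the plate's edge.
- press_bar (a joint): Orange sprung bar inside the slot, which the plate's lower edge pushes down; 0 = up (top 42 above the bench), 0.008 m = fully down at its stop (top 34 above the bench). Spring: about 2 N at the start, 6 N at the stop, beyond which it is rigid. Its orange end flag shows at the right (-y) end of the slot.
- bar_top (a point): Middle of the orange bar's upper face.
- tape_roll_blue: Bystander: loose blue tape roll, 72 across, 19 high, lying flat on the bench. Origin under its centre.
- marker_pen: Bystander: loose marker pen 133 long, 13 thick. Origin under its centre.
- screwdriver: Bystander: loose yellow screwdriver 163 long, 24 thick. Origin under its centre.
- flux_tin: Bystander: loose red round tin 59 across, 23 high. Origin under its centre.
- spool_a: Bystander: loose white-flanged wire spool, about 69x53, 30 high, on the shelf top. Origin under its centre.
- spool_c: Bystander: loose black-flanged wire spool, about 71x58, 36 high, on the shelf top. Origin under its centre.

How it is judged:
By the outcome, as a careful person would: the job done as asked, in the order asked, and still so for the second after the job is handed in, while the arm keeps its last pose, push and grip.
It also fails if it takes over 37 s, if anything falls off the work surface, if the arm or the gripper's body presses on something with over 40 N, if the wrist force passes 120 N, or if a joint passes its speed limit or range.

## Working session

There is one attempt and no reset: what is moved stays moved. The work goes in short steps, Python scripts to look and compute and a tool call to move; the robot and the scene stay as the last step left them, time stands still between calls to the robot, and variables do not carry over. Pictures are saved under pics/ and viewed, and the job is handed in when it is done.

Besides the shell and the picture viewer there is one more tool, called as name(argument=value, ...), one argument or row to a line, values as JSON. move_arm: Moves the arm, as the interface text tells. Its arguments: {"type":"object","properties":{"targets":{"type":"array","items":{"type":"number"}},"squeeze":{"type":"number"}},"required":["targets"]}

```bash
mkdir -p pics; ls; python3 - <<'E'
from rig import r
import cv2,numpy as np
s=r.sense(); print(s['clock'],s['eef_pos'],s['tcp_rot'],s['opening'],r.grip_point_offset)
a=r.grab_frame('scene'); b=r.grab_frame('top'); c=r.grab_frame('wrist')
for n,f in zip('stw',(a,b,c)):
    cv2.imwrite(f'pics/{n}0.png',f['img']); print(n,f['K'].tolist(),np.round(f['world_to_cam'],3).tolist())
    for t in ['label_holder','grip_tab','rod_tip','card_stand','mini_shelf','slot_mouth','eyelet','bar_top']:
        m=r.mark_of(f,t); print(n,t,[(np.round(q['position'],1).tolist(),round(q['conf'],2)) for q in m[:2]])
print(r.sense()['clock'])
E
```

```text
pics
0.0 [144.06584185 607.66649617 230.55916273] [-3.14017596e+00 -2.53664946e-05  2.90879015e+00] 1.0003362313373994 18.700000000000003
s [[440.879525539817, 0.0, 278.7265829680178], [0.0, 440.879525539817, 208.32650183409962], [0.0, 0.0, 1.0]] [[-0.675, -0.738, -0.014, 352.58], [-0.489, 0.461, -0.741, 376.678], [0.553, -0.493, -0.672, 609.509], [0.0, 0.0, 0.0, 1.0]]
s label_holder []
s grip_tab [([499.9, -83.5, 100.1], 0.46)]
s rod_tip []
s card_stand []
s mini_shelf [([654.2, 98.9, -4.6], 0.71)]
s slot_mouth [([599.6, 95.2, 65.7], 0.72)]
s eyelet [([597.0, 148.6, 65.0], 0.67)]
s bar_top [([378.6, -187.1, -0.2], 0.48)]
t [[490.26059048671556, 0.0, 274.4664208164738], [0.0, 490.26059048671556, 216.92088140995796], [0.0, 0.0, 1.0]] [[-0.007, -1.0, 0.012, -47.017], [-0.999, 0.007, -0.033, 551.917], [0.033, -0.012, -0.999, 1036.248], [0.0, 0.0, 0.0, 1.0]]
t label_holder [([498.1, -86.6, 27.4], 0.58), ([427.5, 44.6, -0.9], 0.46)]
t grip_tab [([497.6, -88.7, 98.0], 0.71), ([602.7, 100.3, 65.9], 0.46)]
t rod_tip [([600.6, 94.1, 43.2], 0.41)]
t card_stand [([500.4, -82.9, 2.9], 0.57)]
t mini_shelf [([658.0, 97.9, -0.4], 0.72)]
t slot_mouth [([600.8, 99.9, 66.9], 0.65), ([673.0, 137.9, 71.6], 0.41)]
t eyelet [([599.5, 145.1, 65.3], 0.57)]
t bar_top [([600.9, 94.8, 40.7], 0.45)]
w [[350.95595078447747, 0.0, 278.67254911115276], [0.0, 350.95595078447747, 207.6917607223204], [0.0, 0.0, 1.0]] [[0.231, 0.973, -0.0, -624.133], [0.923, -0.219, 0.317, -40.727], [0.308, -0.074, -0.948, 379.951], [0.0, 0.0, 0.0, 1.0]]
w label_holder []
w grip_tab []
w rod_tip []
w card_stand []
w mini_shelf []
w slot_mouth []
w eyelet []
w bar_top []
1.35
```

```bash
python3 - <<'E'
import cv2
s=cv2.imread('pics/s0.png');t=cv2.imread('pics/t0.png')
cv2.imwrite('pics/s0b.png',cv2.resize(s,(800,600),interpolation=3));cv2.imwrite('pics/t0b.png',cv2.resize(t,(800,600),interpolation=3))
E
```

```text
(no output)
```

View pics/s0b.png

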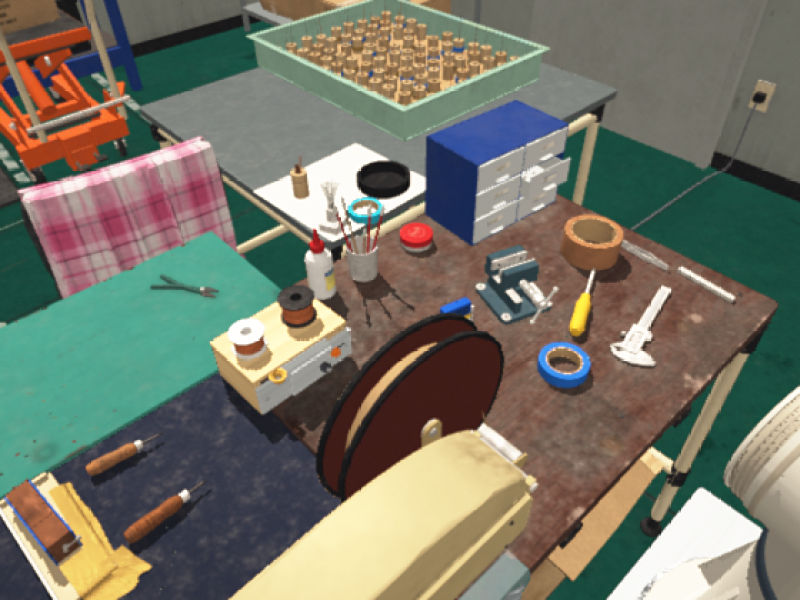

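View pics/t0b.png

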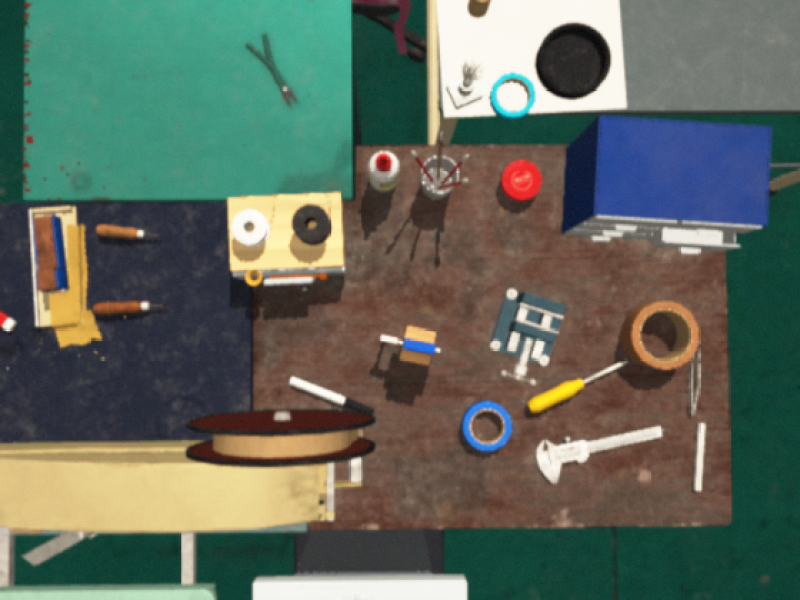

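```bash
cat > h.py <<'E'
import numpy as np,json
T=dict(K=np.array([[490.26059048671556,0,274.4664208164738],[0,490.26059048671556,216.92088140995796],[0,0,1]]))
E
python3 - <<'E'
import cv2
s=cv2.imread('pics/s0.png');t=cv2.imread('pics/t0.png')
cv2.imwrite('pics/s0c.png',cv2.resize(s[190:420,130:400],(800,681))[:600]);
cv2.imwrite('pics/t0c.png',cv2.resize(t[120:360,100:340],(600,600),interpolation=2))
E
```

```text
(no output)
```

View pics/w0.png

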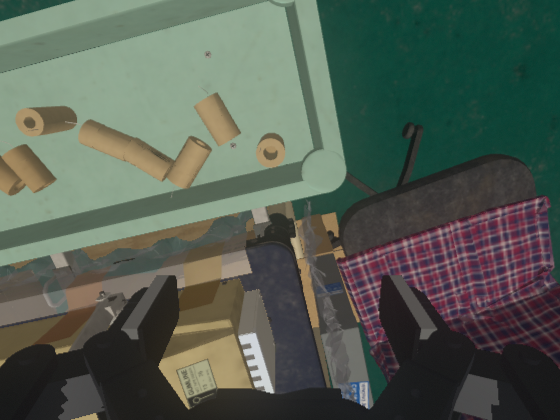

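View pics/s0c.png

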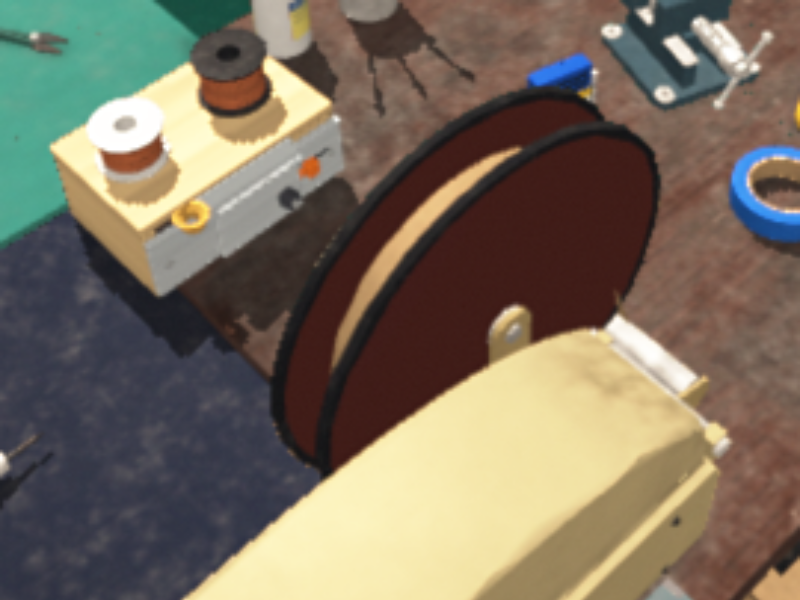

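View pics/t0c.png

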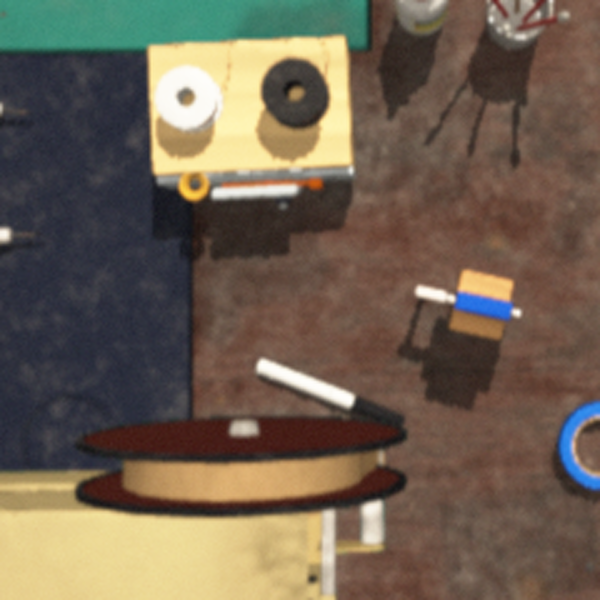

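```bash
cat > h.py <<'E'
import numpy as np
KS=np.array([[440.88,0,278.727],[0,440.88,208.327],[0,0,1]])
KT=np.array([[490.26,0,274.466],[0,490.26,216.921],[0,0,1]])
E
python3 - <<'E'
from rig import r
import numpy as np
from scipy.optimize import least_squares
s=r.grab_frame('scene');t=r.grab_frame('top')
np.savez('cal.npz',Ks=s['K'],Es=s['world_to_cam'],Kt=t['K'],Et=t['world_to_cam'])
def P(f,X):
    X=np.asarray(X,float); c=X@f['world_to_cam'][:3,:3].T+f['world_to_cam'][:3,3]; p=c@f['K'].T; return p[:,:2]/p[:,2:]
for f in(s,t): E=f['world_to_cam'];print(-E[:3,:3].T@E[:3,3])
S=800/270
near=np.array([[610,128],[658,180],[640,265],[325,400],[322,460],[400,270],[500,165]])/S+[130,190]
far=np.array([[560,88],[480,110],[390,190],[320,280],[278,390],[290,440]])/S+[130,190]
tf=np.array([[78,443],[405,433],[245,418],[245,459],[330,417],[150,422],[150,457],[330,455]])/2.5+[100,120]
tn=np.array([[78,492],[405,480],[150,512],[330,507],[245,514]])/2.5+[100,120]
th=np.linspace(0,2*np.pi,721)
def circ(x,p):
    yaw=p[5]
    yy=p[2]+p[4]*np.cos(th); 
    return np.c_[x-(yy-p[2])*np.sin(yaw), yy, p[3]+p[4]*np.sin(th)]
def res(p):
    o=[]
    for f,x,pts in((s,p[0],near),(s,p[1],far),(t,p[1],tf),(t,p[0],tn)):
        q=P(f,circ(x,p)); o.append(np.sqrt(((pts[:,None]-q[None])**2).sum(-1).min(1)))
    return np.concatenate(o)
for z0 in(120,250):
    q=least_squares(res,[300,350,60,z0,130,0.]);print(q.x.round(2),q.cost,q.fun.round(1))
# yellow body corners triangulation: right end top: scene (725,445)crop ; 
E
```

```text
[ 84.80527834 387.1483839  693.27072489]
[ 516.65198443  -38.50625171 1054.61913124]
[ 3.6936e+02  4.0345e+02  9.2960e+01  1.3554e+02  1.1959e+02 -1.0000e-02] 9.197838313080894 [1.2 0.2 0.5 1.5 0.  0.3 1.4 0.6 0.6 2.  1.3 0.2 0.7 0.5 0.1 0.5 0.3 1.4
 1.  0.3 0.1 0.6 0.6 0.8 0.3 0.7]
[ 3.6935e+02  4.0344e+02  9.3000e+01  1.3558e+02  1.1960e+02 -1.0000e-02] 9.193225302929479 [1.2 0.2 0.5 1.5 0.  0.3 1.4 0.6 0.6 2.  1.4 0.2 0.8 0.5 0.1 0.5 0.4 1.5
 1.  0.4 0.1 0.5 0.6 0.8 0.2 0.7]
```

```bash
cat > h.py <<'E'
import numpy as np,cv2
def back(f,px,z):
    K,E=f['K'],f['world_to_cam']; R=E[:3,:3]; C=-R.T@E[:3,3]
    px=np.atleast_2d(px).astype(float)
    d=np.c_[(px[:,0]-K[0,2])/K[0,0],(px[:,1]-K[1,2])/K[1,1],np.ones(len(px))]@R
    return C+d*((z-C[2])/d[:,2])[:,None]
def P(f,X):
    X=np.atleast_2d(X).astype(float); c=X@f['world_to_cam'][:3,:3].T+f['world_to_cam'][:3,3]; p=c@f['K'].T; return p[:,:2]/p[:,2:]
E
python3 - <<'E'
from rig import r
import numpy as np,cv2
from h import *
t=r.grab_frame('top'); im=t['img'].astype(int)
hsv=cv2.cvtColor(t['img'],cv2.COLOR_BGR2HSV)
m=((hsv[...,0]>100)&(hsv[...,0]<130)&(hsv[...,1]>150)).astype(np.uint8)
m[:225]=0;m[260:]=0;m[:,:260]=0;m[:,330:]=0
ys,xs=np.nonzero(m);print(len(xs),xs.min(),xs.max(),ys.min(),ys.max())
w=back(t,np.c_[xs,ys],112)[:,:2]
c=w.mean(0);u,s,v=np.linalg.svd(w-c);print('tab',c,v[0],np.degrees(np.arctan2(-v[0][0],v[0][1])),np.sqrt(12)*s/np.sqrt(len(w)))
E
python3 - <<'E'
import cv2
t=cv2.imread('pics/t0.png')
cv2.imwrite('pics/t0d.png',cv2.resize(t[130:210,155:245],(720,640),interpolation=2)[:600])
cv2.imwrite('pics/t0e.png',cv2.resize(t[220:260,255:315],(720,480),interpolation=2)[:600])
E
```

```text
132 282 304 238 247
tab [499.4820315  -84.99849683] [-0.21341752 -0.97696109] 167.67729678994903 [41.40704435 11.62756448]
```

View pics/t0d.png

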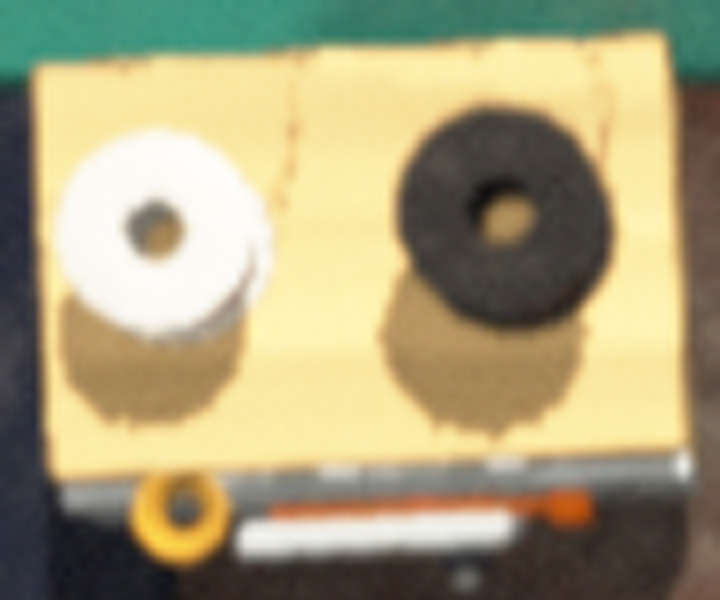

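View pics/t0e.png

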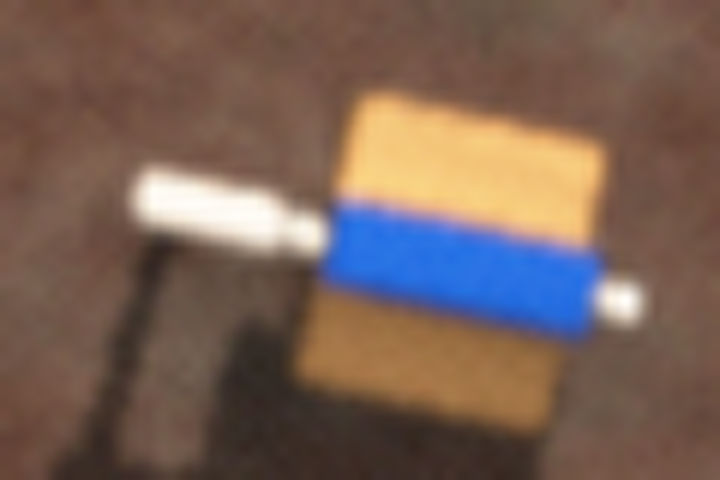

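move_arm(
  targets=[1,0,0,-4,0,1,0,0,-9,0,1,0,0,-14,0,1,0,0,-19,0,1,0,0,-24,0,1,0,0,-25,0],
)

```text
clock: 2.1
eef_pos: [144.5, 609.4, 488.4]
tcp_rot: [3.132, 0.0, 2.909]
contact_force: [0.6, 0.5, 0.3]
opening: 0.998
```

move_arm(
  targets=[1,-3,-3.5,0,5,1,-6,-7,0,10,1,-9,-10.5,0,15,1,-12,-14,0,20,1,-15,-17.5,0,25,1,-18,-21,0,30,1,-21,-24.5,0,35,1,-24,-28,0,40,1,-27,-31.5,0,45,1,-30,-35,0,50],
)

```text
clock: 3.1
eef_pos: [355.6, 196.6, 481.0]
tcp_rot: [3.141, 0.0, 2.033]
contact_force: [1.3, 0.2, -0.9]
opening: 1.001
```

```bash
cat >> h.py <<'E'
def togo(s,xyz,yaw):
    y=s['tcp_rot'][2]; d=np.array(xyz)-s['eef_pos']
    return np.round([(np.cos(y)*d[0]+np.sin(y)*d[1])/10,(np.sin(y)*d[0]-np.cos(y)*d[1])/10,-d[2]/10,np.degrees(y-yaw)],2)
E
python3 - <<'E'
from rig import r
from h import *
s=r.sense();print(s['clock'],s['eef_pos'],s['tcp_rot'],s['qpos'],s['qvel']);print(togo(s,[500,-85,300],1.361))
E
```

```text
3.1 [355.57036707 196.57255303 480.97411435] [3.14139813e+00 1.07358437e-05 2.03289537e+00] [ 5.01342459e-01 -1.60079151e-01  1.67572209e+00 -1.83871760e-05
  1.62575576e+00  3.92424028e-02] [-1.12953333e+00 -5.94097439e-02  4.99362914e-02 -7.54849447e-04
  5.07158741e-03 -2.51564577e-01]
[-31.64   0.37  18.1   38.5 ]
```

move_arm(
  targets=[1,-4,0,0,6,1,-8,0,0,12,1,-12,0,0,18,1,-16,0,0,24,1,-20,0,3,30,1,-24,0.2,6,36,1,-28,0.3,10,38.5,1,-31.6,0.4,14,38.5,1,-31.6,0.4,18,38.5,1,-31.6,0.4,18,38.5],
)

```text
clock: 4.1
eef_pos: [497.2, -82.7, 295.2]
tcp_rot: [-3.131, 0.001, 1.362]
contact_force: [-0.7, 0.2, 0.4]
opening: 1.001
```

```bash
python3 - <<'E'
from rig import r
from h import *
s=r.sense();print(s['clock'],s['eef_pos'],s['tcp_rot'],s['qpos'])
f=r.grab_frame('wrist');cv2.imwrite('pics/w1.png',f['img'])
g=r.grab_frame('top')
np.savez('w1.npz',**{k:f[k] for k in('K','world_to_cam')})
for t in ['label_holder','grip_tab','rod_tip','card_stand','mini_shelf','slot_mouth','eyelet']:
    for n,F in(('w',f),('t',g)):
        m=r.mark_of(F,t); print(n,t,[(np.round(q['position'],1).tolist(),round(q['conf'],2)) for q in m[:2]])
E
```

```text
4.1 [497.24578163 -82.74758135 295.22075278] [-3.13063048e+00  5.71395163e-04  1.36223732e+00] [-1.67792034e-01  1.08933600e-01  1.80374205e+00 -1.31244379e-04
  1.23989335e+00  4.08134263e-02]
w label_holder [([500.7, -85.1, 24.5], 0.7)]
t label_holder [([671.9, 138.3, 74.0], 0.71), ([681.1, 60.1, 69.8], 0.24)]
w grip_tab [([500.0, -86.1, 104.4], 0.75)]
t grip_tab []
w rod_tip [([511.0, -38.8, 8.2], 0.61)]
t rod_tip [([601.9, 97.1, 42.3], 0.26)]
w card_stand [([497.0, -85.6, 0.6], 0.91), ([381.5, -189.2, 2.9], 0.68)]
t card_stand []
w mini_shelf []
t mini_shelf [([655.5, 95.1, -1.9], 0.71)]
w slot_mouth [([498.0, -87.5, 0.5], 0.2)]
t slot_mouth [([604.5, 101.4, 67.8], 0.69)]
w eyelet []
t eyelet [([600.0, 145.3, 65.2], 0.69)]
```

View pics/w1.png

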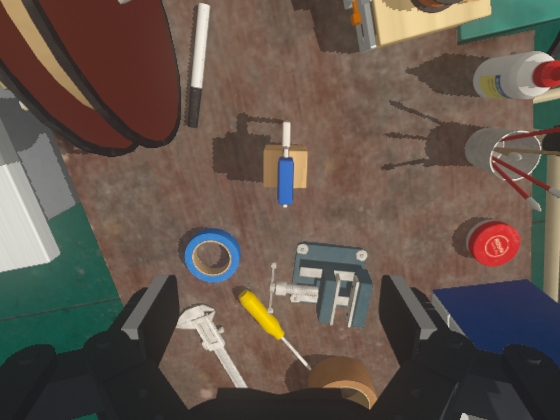

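```bash
python3 - <<'E'
from rig import r
from h import *
z=np.load('w1.npz');f=dict(K=z['K'],world_to_cam=z['world_to_cam'])
im=cv2.imread('pics/w1.png');hsv=cv2.cvtColor(im,cv2.COLOR_BGR2HSV)
m=((hsv[...,0]>100)&(hsv[...,0]<130)&(hsv[...,1]>150)).astype(np.uint8)
m[:150]=0;m[210:]=0;m[:,:270]=0;m[:,300:]=0
ys,xs=np.nonzero(m);print(len(xs),xs.min(),xs.max(),ys.min(),ys.max())
w=back(f,np.c_[xs,ys],112)[:,:2]
c=w.mean(0);u,s,v=np.linalg.svd(w-c,full_matrices=False);print('tab',c,np.degrees(np.arctan(-v[0][0]/v[0][1])),np.sqrt(12)*s/np.sqrt(len(w)))
E=f['world_to_cam'];print(-E[:3,:3].T@E[:3,3])
cv2.imwrite('pics/w1c.png',cv2.resize(im[110:215,230:340],(600,573),interpolation=2))
E
```

```text
579 279 292 160 203
tab [500.88075749 -85.08636661] -13.12681359369463 [41.98929912 12.77036734]
[514.91572085  -3.72935814 437.46210041]
```

View pics/w1c.png

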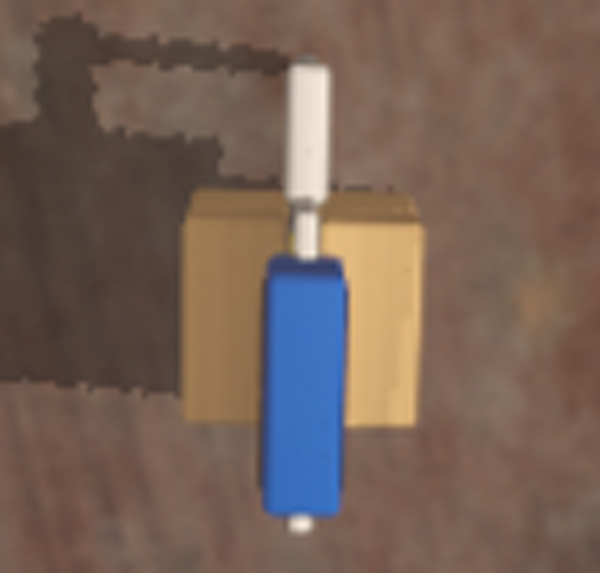

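```bash
python3 - <<'E'
from rig import r
from h import *
s=r.sense();print(s['clock'],s['eef_pos'],s['tcp_rot'],s['contact_force']);print(togo(s,[500.4,-85.7,81],np.radians(77.3)))
E
```

```text
4.9 [500.69909128 -82.17695181 301.293579  ] [-3.14152455e+00 -1.44170127e-05  1.36427588e+00] [0.49105619 0.49425732 0.14945502]
[-0.35  0.04 22.03  0.87]
```

move_arm(
  targets=[1,-0.35,0,4,0.9,1,-0.35,0,8,0.9,1,-0.35,0,11,0.9,1,-0.35,0,13,0.9,1,-0.35,0,13,0.9],
)

```text
clock: 5.4
eef_pos: [498.0, -85.4, 168.7]
tcp_rot: [-3.136, 0.0, 1.348]
contact_force: [0.1, 0.1, 0.9]
opening: 1.001
```

```bash
python3 - <<'E'
from rig import r
from h import *
f=r.grab_frame('wrist');cv2.imwrite('pics/w2.png',f['img'])
s=r.sense();print(s['clock'],s['eef_pos'],s['tcp_rot'],s['contact_force']);print(togo(s,[500.4,-85.7,81],np.radians(77.3)))
im=f['img'];hsv=cv2.cvtColor(im,cv2.COLOR_BGR2HSV)
m=((hsv[...,0]>100)&(hsv[...,0]<130)&(hsv[...,1]>150)).astype(np.uint8)
n,l,st,ce=cv2.connectedComponentsWithStats(m)
for i in range(1,n):
  if st[i,4]>200:
    ys,xs=np.nonzero(l==i)
    w=back(f,np.c_[xs,ys],112)[:,:2];c=w.mean(0);u,q,v=np.linalg.svd(w-c,full_matrices=False);print(st[i],c,np.degrees(np.arctan(-v[0][0]/v[0][1])),np.sqrt(12)*q/np.sqrt(len(w)))
E
```

```text
5.45 [499.21243529 -85.54570264 170.39720401] [-3.13879570e+00  1.40811940e-04  1.34840041e+00] [ 0.22479901 -0.01639263  1.04711822]
[ 0.01  0.12  8.94 -0.04]
[ 274  197   22   65 1375] [500.84699862 -84.98749469] -13.21611156611007 [42.6682058  12.90607993]
[ 170  276   55   70 1469] [ 436.08423976 -126.55683489] -17.659976373234812 [59.48674132 32.15332731]
```

View pics/w2.png

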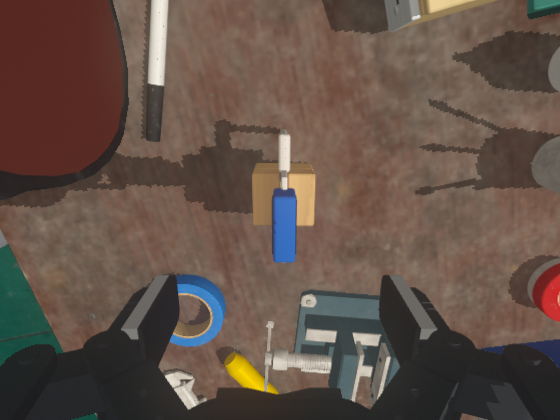

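move_arm(
  targets=[1,0,0.12,3,0.4,1,0,0.12,6,0.4,1,0,0.12,8.5,0.4,1,0,0.12,8.9,0.4,1,0,0.12,8.9,0.4],
)

```text
clock: 5.95
eef_pos: [501.7, -86.0, 83.1]
tcp_rot: [3.141, -0.0, 1.341]
contact_force: [0.4, 0.7, 0.7]
opening: 0.998
```

move_arm(
  targets=[-1,0,0,0,0,-1,0,0,0,0,-1,0,0,0,0,-1,0,0,0,0,-1,0,0,0,0,-1,0,0,0,0,-1,0,0,0,0,-1,0,0,0,0],
  squeeze=60,
)

```text
clock: 6.75
eef_pos: [501.3, -85.9, 82.8]
tcp_rot: [3.141, -0.0, 1.342]
contact_force: [-1.7, -0.4, 5.9]
opening: 0.156
```

```bash
python3 - <<'E'
from rig import r
from h import *
f=r.grab_frame('wrist');cv2.imwrite('pics/w3.png',f['img'])
s=r.sense();print(s['clock'],s['eef_pos'],s['tcp_rot'],s['contact_force'],s['opening'])
E
```

```text
6.8 [501.29582521 -85.9246601   82.79263136] [ 3.14140441e+00 -1.70586979e-05  1.34148802e+00] [-1.57055752  0.68601678  6.30213617] 0.15159410315348945
```

View pics/w3.png

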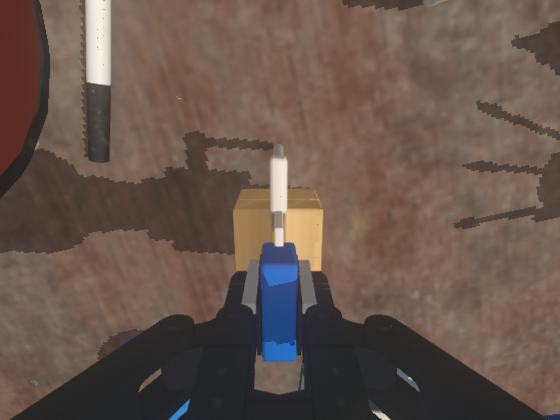

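move_arm(
  targets=[-1,0,0,-1,0,-1,0,0,-2,0,-1,0,0,-4,0,-1,0,0,-7,0,-1,0,0,-10,0,-1,0,0,-13,0,-1,0,0,-13,0],
)

```text
clock: 7.5
eef_pos: [503.7, -86.4, 217.1]
tcp_rot: [3.134, -0.0, 1.341]
contact_force: [-0.2, 0.8, -0.9]
opening: 0.157
```

```bash
python3 - <<'E'
from rig import r
from h import *
f=r.grab_frame('top');g=r.grab_frame('scene');cv2.imwrite('pics/t3.png',f['img']);cv2.imwrite('pics/s3.png',g['img'])
s=r.sense();print(s['clock'],s['eef_pos'],s['tcp_rot'],s['contact_force'],s['opening'])
np.savez('t3.npz',**{k:f[k] for k in('K','world_to_cam')})
cv2.imwrite('pics/s3c.png',cv2.resize(g['img'][180:300,130:290],(800,600),interpolation=2))
# shelf top from crop d (8x, origin 155,130) with z=70
c=lambda L:np.array(L)/8.+[155,130]-0.0
for n,L in dict(back=[[35,65],[668,38]],front=[[50,477],[690,452]],left=[[35,65],[50,477]],right=[[668,38],[690,452]]).items():
    w=back(f,c(L),70)[:,:2];print(n,w.round(1).tolist(),np.degrees(np.arctan2(*(w[0]-w[1])[::-1])))
im=f['img'];hsv=cv2.cvtColor(im,cv2.COLOR_BGR2HSV)
m=((hsv[...,0]>15)&(hsv[...,0]<30)&(hsv[...,1]>150)).astype(np.uint8);k=np.zeros_like(m);k[187:205,168:188]=1
ys,xs=np.nonzero(m&k);print('ring',len(xs),(xs.min()+xs.max())/2,(ys.min()+ys.max())/2,xs.min(),xs.max(),ys.min(),ys.max(),back(f,[[xs.mean(),ys.mean()],[(xs.min()+xs.max())/2,(ys.min()+ys.max())/2]],66))
m=((hsv[...,2]>190)&(hsv[...,1]<40)).astype(np.uint8);k[:]=0;k[190:203,180:222]=1
ys,xs=np.nonzero(m&k);w=back(f,np.c_[xs,ys],66)[:,:2];q=w.mean(0);u,S,v=np.linalg.svd(w-q,full_matrices=False);print('lip',len(xs),q,np.degrees(np.arctan(-v[0][0]/v[0][1])),np.sqrt(12)*S/np.sqrt(len(w)))
E
```

```text
7.6 [501.51849534 -85.97949404 213.39999805] [ 3.13945294e+00 -1.15189556e-04  1.34152099e+00] [-0.25472168 -0.30042471 -0.07551139] 0.15087390271566128
back [[710.0, 180.4], [716.1, 21.1]] 92.16718987672617
front [[606.0, 176.6], [611.3, 16.1]] 91.88068983117702
left [[710.0, 180.4], [606.0, 176.6]] 2.0873286547566905
right [[716.1, 21.1], [611.3, 16.1]] 2.7329775301239363
ring 99 177.0 194.5 171 183 189 200 [[595.7328442  145.92493163  66.        ]
 [596.29339679 145.82287019  66.        ]]
lip 82 [592.70049031  97.7419897 ] 2.3905983989846704 [65.15409125  5.14714868]
```

View pics/s3c.png

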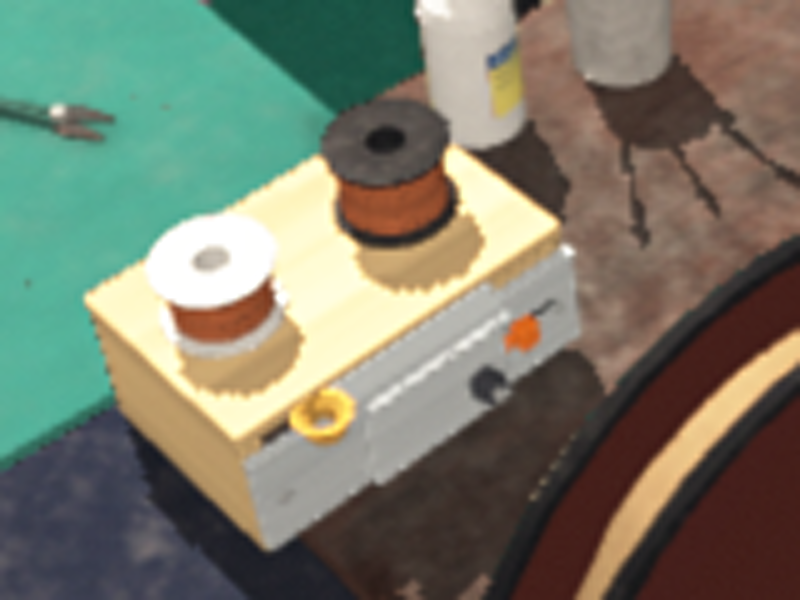

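```bash
python3 - <<'E'
from rig import r
from h import *
s=r.sense();print(togo(s,[600,99,213],np.radians(92.2)))
E
```

```text
[ 20.25   5.39   0.04 -15.34]
```

move_arm(
  targets=[-1,2,0.5,0,-1.5,-1,5,1.3,0,-4,-1,9,2.4,0,-7,-1,13,3.5,0,-10,-1,17,4.5,0,-13,-1,19,5,0,-15.3,-1,20.2,5.4,0,-15.3,-1,20.2,5.4,0,-15.3,-1,20.2,5.4,0,-15.3],
)

```text
clock: 8.5
eef_pos: [598.9, 97.5, 211.8]
tcp_rot: [-3.14, 0.001, 1.607]
contact_force: [-0.4, -0.7, 0.2]
opening: 0.152
```

```bash
python3 - <<'E'
from rig import r
from h import *
f=r.grab_frame('wrist');cv2.imwrite('pics/w4.png',f['img'])
s=r.sense();print(s['clock'],s['eef_pos'],s['tcp_rot'],s['contact_force'],s['opening'])
np.savez('w4.npz',**{k:f[k] for k in('K','world_to_cam')})
g=r.grab_frame('top');cv2.imwrite('pics/t4.png',g['img'])
for t in ['grip_tab','rod_tip','label_holder','mini_shelf','slot_mouth','eyelet','bar_top']:
    for n,F in(('w',f),('t',g)):
        m=r.mark_of(F,t); print(n,t,[(np.round(q['position'],1).tolist(),round(q['conf'],2)) for q in m[:2]])
cv2.imwrite('pics/w4b.png',cv2.resize(f['img'],(800,600),interpolation=2))
E
```

```text
8.55 [598.93242603  97.23248515 211.98979383] [-3.14052144e+00  5.73865919e-04  1.60711285e+00] [-0.56272765 -0.57891401 -1.01510641] 0.1530376296541777
w grip_tab [([597.3, 98.3, 232.3], 0.66)]
t grip_tab []
w rod_tip [([595.7, 146.5, 137.5], 0.65), ([601.2, 100.4, 65.8], 0.65)]
t rod_tip [([741.6, -248.1, 3.0], 0.61)]
w label_holder [([598.7, 96.1, 155.4], 0.77)]
t label_holder [([595.7, 97.3, 155.4], 0.53)]
w mini_shelf [([651.8, 102.7, -3.6], 0.71)]
t mini_shelf [([656.4, 98.2, -0.4], 0.71)]
w slot_mouth [([599.9, 101.6, 62.6], 0.9)]
t slot_mouth [([602.6, 99.0, 67.4], 0.85)]
w eyelet [([599.4, 144.6, 62.8], 0.75)]
t eyelet []
w bar_top []
t bar_top [([602.2, 93.8, 41.1], 0.38)]
```

View pics/w4b.png

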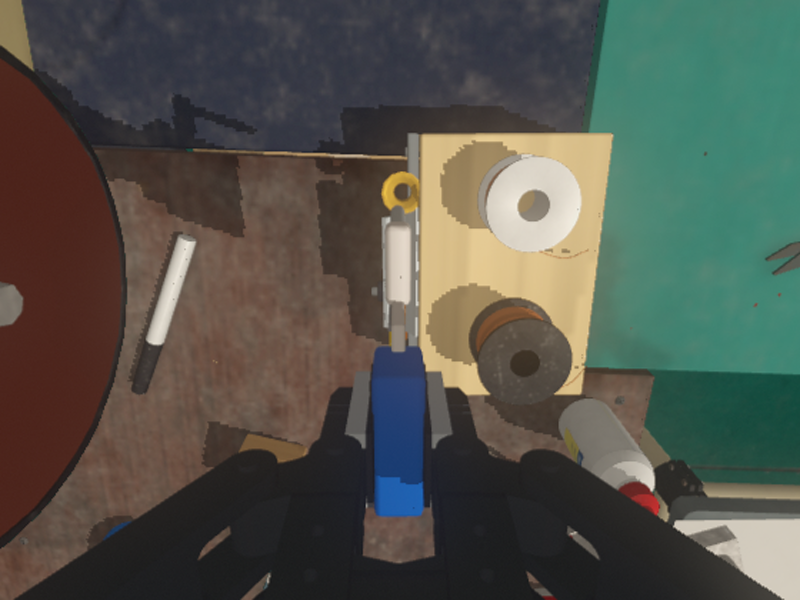

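```bash
python3 - <<'E'
from h import *
z=np.load('w4.npz');f=dict(K=z['K'],world_to_cam=z['world_to_cam'])
im=cv2.imread('pics/w4.png');hsv=cv2.cvtColor(im,cv2.COLOR_BGR2HSV)
E=f['world_to_cam'];print(-E[:3,:3].T@E[:3,3])
# plywood edge per row: find left & right boundary
m=((hsv[...,0]>15)&(hsv[...,0]<32)&(hsv[...,1]>60)&(hsv[...,2]>170)).astype(np.uint8)
L=[];Rr=[]
for v in list(range(98,118))+list(range(160,235)):
    xs=np.nonzero(m[v,285:440])[0]+285
    if len(xs)>30: L.append([xs.min()-.5,v]);Rr.append([xs.max()+.5,v])
for n,A in(('front',L),('back',Rr)):
    w=back(f,A,70)[:,:2]; w=w[np.abs(w[:,0]-np.median(w[:,0]))<6]
    p=np.polyfit(w[:,1],w[:,0],1); rr=np.abs(np.polyval(p,w[:,1])-w[:,0]); w=w[rr<1.5];p=np.polyfit(w[:,1],w[:,0],1)
    print(n,len(w),'yaw',np.degrees(np.arctan(-p[0])),'x at y=98',np.polyval(p,98),'at146',np.polyval(p,146), w[:,1].min(),w[:,1].max())
cols=np.nonzero(m[:,360:400].sum(1)>20)[0];print('rows',cols.min(),cols.max(),back(f,[[360,cols.min()-.5],[360,cols.max()+.5]],70))
k=((hsv[...,0]>15)&(hsv[...,0]<30)&(hsv[...,1]>140)).astype(np.uint8);kk=k*0;kk[115:155,262:297]=1
ys,xs=np.nonzero(k&kk);print('ring bbox',xs.min(),xs.max(),ys.min(),ys.max())
for zz in(62,67): print(back(f,[[(xs.min()+xs.max())/2,(ys.min()+ys.max())/2]],zz))
cv2.imwrite('pics/w4c.png',cv2.resize(im[85:260,240:310],(300,750),interpolation=2)[:600])
cv2.imwrite('pics/w4d.png',cv2.resize(im[110:185,250:320],(560,600),interpolation=2))
E
```

```text
[595.42433765 178.54829269 354.03415888]
front 87 yaw 2.367930274968814 x at y=98 610.8011662060777 at146 608.8162833769375 67.58672700562524 173.586310210615
back 87 yaw 2.465189529715935 x at y=98 714.1585553317823 at146 712.0920476444276 71.4063381307222 177.36980466668646
rows 94 215 [[657.93343826 178.74449653  70.        ]
 [668.91101916  79.37019091  70.        ]]
ring bbox 267 293 120 148
[[597.63875708 144.86977737  62.        ]]
[[597.60084337 145.44639682  67.        ]]
```

View pics/w4d.png

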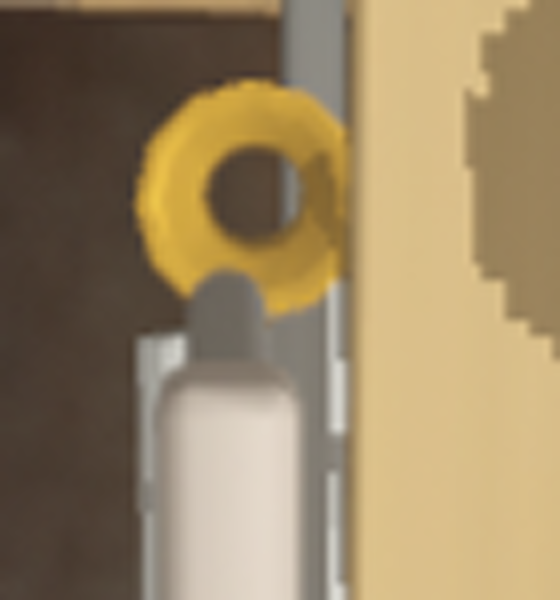

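View pics/w4c.png

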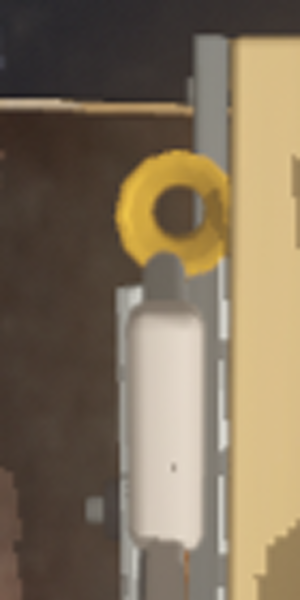

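```bash
python3 - <<'E'
from h import *
z=np.load('w4.npz');f=dict(K=z['K'],world_to_cam=z['world_to_cam'])
print('hole57',back(f,[[281.5,134.4]],57),'lip left edge z66',back(f,[[250+137/8.,110+345/8.],[250+145/8,110+590/8]],66), 'slot inner apron edge', back(f,[[250+328/8.,110+300/8.],[250+328/8,110+590/8]],62))
t=np.radians(2.1)
for zz in(135.5,):
  o=np.array([598.93,97.7]); tip=np.r_[o+48*np.array([-np.sin(t),np.cos(t)]),zz]
  print(tip,P(f,tip),P(f,tip+[0,3,0]),P(f,tip+[3,0,0]),P(f,tip-[3,0,0]))
# rod near the crop row 300: left 188 right 265
print('obs rod', [250+188/8,250+265/8,110+268/8])
# arm: crop left158 right 300 at z=155+49, row 450
print('arm obs',250+160/8,250+300/8,110+375/8, 'pred arm end top', [P(f,np.r_[o+a*np.array([-np.sin(t),np.cos(t)]),155+49]).tolist() for a in(45,51,54)])
E
```

```text
hole57 [[598.93946022 144.0108279   57.        ]] lip left edge z66 [[587.61477832 129.45442155  66.        ]
 [589.14594525 103.52969634  66.        ]] slot inner apron edge [[607.17881014 134.17929706  62.        ]
 [608.66457317 103.21226289  62.        ]]
[597.17110198 145.6677629  135.5       ] [[279.67393354 146.56026483]] [[279.85714651 141.68845469]] [[284.50559012 146.73924073]] [[274.84077518 146.3812333 ]]
obs rod [273.5, 283.125, 143.5]
arm obs 270.0 287.5 156.875 pred arm end top [[[280.0281719891852, 177.08932438462415]], [[280.0475624144033, 163.54699090651974]], [[280.05744067989656, 156.64797946213272]]]
```

move_arm(
  targets=[-1,0,0.2,1,-0.3,-1,0,0.2,3,-0.3,-1,0,0.2,5,-0.3,-1,0,0.2,5.2,-0.3,-1,0,0.2,5.2,-0.3],
)

```text
clock: 9.8
eef_pos: [601.3, 98.5, 159.6]
tcp_rot: [-3.14, 0.0, 1.614]
contact_force: [-0.2, -0.0, 0.5]
opening: 0.152
```

```bash
python3 - <<'E'
from rig import r
from h import *
f=r.grab_frame('wrist');cv2.imwrite('pics/w5.png',f['img'])
s=r.sense();print(s['clock'],s['eef_pos'],s['tcp_rot'],s['contact_force'],s['opening'])
np.savez('w5.npz',**{k:f[k] for k in('K','world_to_cam')})
g=r.grab_frame('scene');cv2.imwrite('pics/s5.png',g['img'])
for t in ['grip_tab','rod_tip','label_holder','slot_mouth','eyelet']:
    for n,F in(('w',f),('s',g)):
        m=r.mark_of(F,t); print(n,t,[(np.round(q['position'],1).tolist(),round(q['conf'],2)) for q in m[:2]])
im=f['img']
cv2.imwrite('pics/w5d.png',cv2.resize(im[60:180,240:340],(500,600),interpolation=2))
cv2.imwrite('pics/s5c.png',cv2.resize(g['img'][180:300,130:290],(800,600),interpolation=2))
E
```

```text
9.85 [601.91855943  98.63926908 160.45090112] [3.14157973e+00 8.62752287e-06 1.61386111e+00] [ 1.31845171 -0.08838895 -0.11293273] 0.153772126852933
w grip_tab [([603.3, 98.5, 180.9], 0.62)]
s grip_tab [([600.3, 101.7, 178.8], 0.83), ([600.5, 145.6, 84.1], 0.67)]
w rod_tip [([599.4, 148.9, 85.8], 0.76)]
s rod_tip [([600.6, 146.0, 81.5], 0.79), ([651.7, 98.2, -5.8], 0.26)]
w label_holder [([600.7, 98.6, 101.4], 0.57)]
s label_holder [([598.4, 100.4, 104.6], 0.85)]
w slot_mouth [([599.1, 97.7, 65.2], 0.83), ([601.1, 98.2, 180.7], 0.55)]
s slot_mouth [([599.4, 96.7, 63.4], 0.61)]
w eyelet [([598.2, 145.4, 63.7], 0.83), ([600.0, 98.0, 66.0], 0.24)]
s eyelet [([595.7, 147.8, 66.3], 0.92)]
```

View pics/w5d.png

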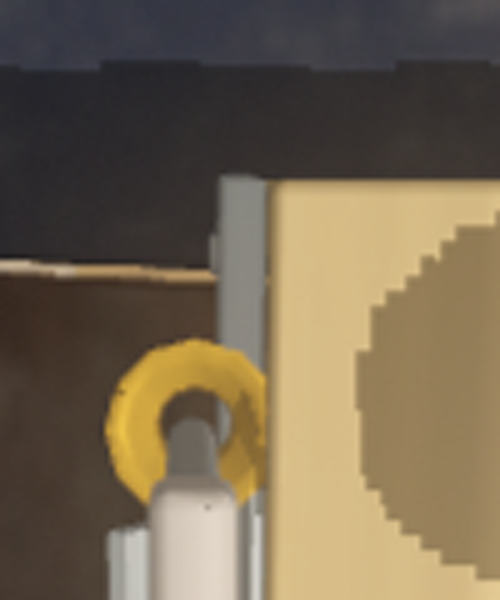

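View pics/s5c.png

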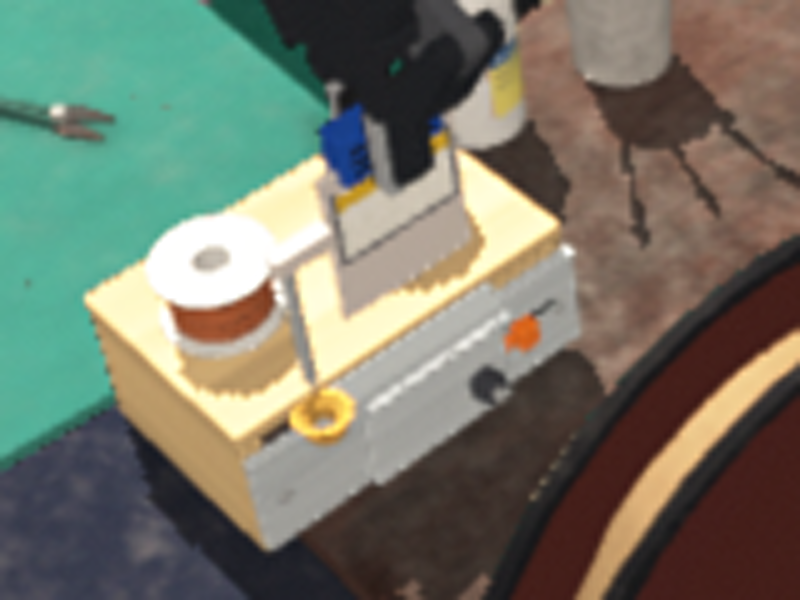

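```bash
python3 - <<'E'
from h import *
z=np.load('w5.npz');f=dict(K=z['K'],world_to_cam=z['world_to_cam'])
im=cv2.imread('pics/w5.png');hsv=cv2.cvtColor(im,cv2.COLOR_BGR2HSV)
k=((hsv[...,0]>15)&(hsv[...,0]<30)&(hsv[...,1]>140)).astype(np.uint8);kk=k*0;kk[115:165,255:294]=1
ys,xs=np.nonzero(k&kk)
b=np.array([[xs[ys==y].min(),y] for y in np.unique(ys) if y<155]+[[x,ys[xs==x].min()] for x in np.unique(xs) if x<285],float)
w=back(f,b,67)[:,:2]
from scipy.optimize import least_squares
q=least_squares(lambda p:np.hypot(*(w-p[:2]).T)-p[2],[598,145,12],loss='soft_l1');print('ring fit',q.x,np.abs(q.fun).mean(),xs.min(),xs.max(),ys.min())
print('hole57',back(f,[[240+195/5,60+425/5]],57))
print('rod far edge z83.5',back(f,[[240+165/5.,60+450/5],[240+218/5.,60+450/5],[240+191.5/5,60+419/5]],83.5))
print('lip left',back(f,[[240+107/5.,60+535/5]],66))
z2=np.load('cal.npz');S=dict(K=z2['Ks'],world_to_cam=z2['Es'])
print('scene ring',back(S,[[130+322/5,180+413/5.]],66),'rod tip',back(S,[[130+309/5,180+380/5]],83.5))
E
```

```text
ring fit [598.22852955 145.1256927   11.30996279] 0.13930000691455044 261 292 128
hole57 [[598.96442285 143.87868409  57.        ]]
rod far edge z83.5 [[595.1938154  144.48567135  83.5       ]
 [601.7788864  144.77121805  83.5       ]
 [598.32200461 148.45609374  83.5       ]]
lip left [[587.5603     129.75495959  66.        ]]
scene ring [[598.15100408 143.60224363  66.        ]] rod tip [[600.47067921 144.79289479  83.5       ]]
```

move_arm(
  targets=[-1,-0.05,-0.05,0.5,0,-1,-0.05,-0.05,1.2,0,-1,-0.05,-0.05,1.8,0,-1,-0.05,-0.05,2.4,0,-1,-0.05,-0.05,2.6,0,-1,-0.05,-0.05,2.6,0],
)

```text
clock: 11.0
eef_pos: [600.9, 98.0, 133.7]
tcp_rot: [-3.141, 0.0, 1.614]
contact_force: [-0.2, 0.1, -1.4]
opening: 0.157
```

```bash
cat > look.py <<'E'
import sys
from rig import r
from h import *
n=sys.argv[1]
f=r.grab_frame('wrist')
s=r.sense();print(s['clock'],s['eef_pos'].round(2) if hasattr(s['eef_pos'],'round') else s['eef_pos'],s['tcp_rot'],np.round(s['contact_force'],2),np.round(s['wrist_torque'],3),s['opening'])
np.savez(f'w{n}.npz',**{k:f[k] for k in('K','world_to_cam')})
g=r.grab_frame('scene')
cv2.imwrite(f'pics/w{n}.png',f['img']);cv2.imwrite(f'pics/s{n}.png',g['img'])
a=cv2.resize(f['img'][80:280,220:340],(360,600),interpolation=2);b=cv2.resize(g['img'][200:290,165:255],(440,440),interpolation=2)
c=np.zeros((600,800,3),np.uint8);c[:,:360]=a;c[:440,360:]=b;cv2.imwrite(f'pics/c{n}.png',c)
E
python3 look.py 6
```

```text
11.05 [601.15  98.06 134.08] [-3.14124448e+00  4.69949872e-05  1.61377674e+00] [ 0.49  0.24 -0.43] [-0.023  0.029  0.012] 0.15933560805935168
```

View pics/c6.png

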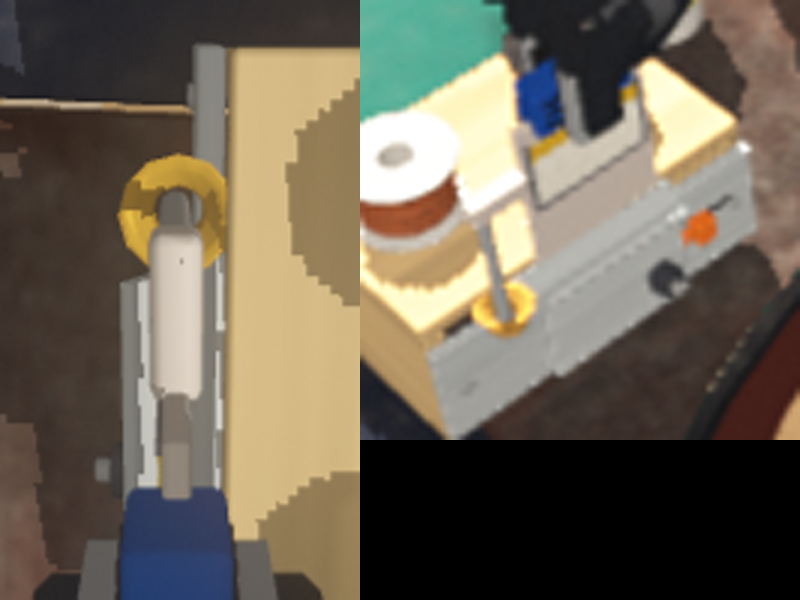

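move_arm(
  targets=[-1,0,0,0.5,0,-1,0,0,0.9,0,-1,0,0,1.3,0,-1,0,0,1.7,0,-1,0,0,2.1,0,-1,0,0,2.5,0,-1,0,0,2.5,0],
)

```text
clock: 11.8
eef_pos: [600.8, 98.0, 108.6]
tcp_rot: [-3.141, 0.0, 1.614]
contact_force: [0.2, -0.7, -0.5]
opening: 0.154
```

```bash
python3 look.py 7
```

```text
11.85 [601.01  98.06 108.9 ] [-3.14099558e+00  7.21964422e-05  1.61376644e+00] [ 0.27 -0.2  -0.9 ] [ 0.066 -0.019 -0.019] 0.15382803188716507
```

View pics/c7.png

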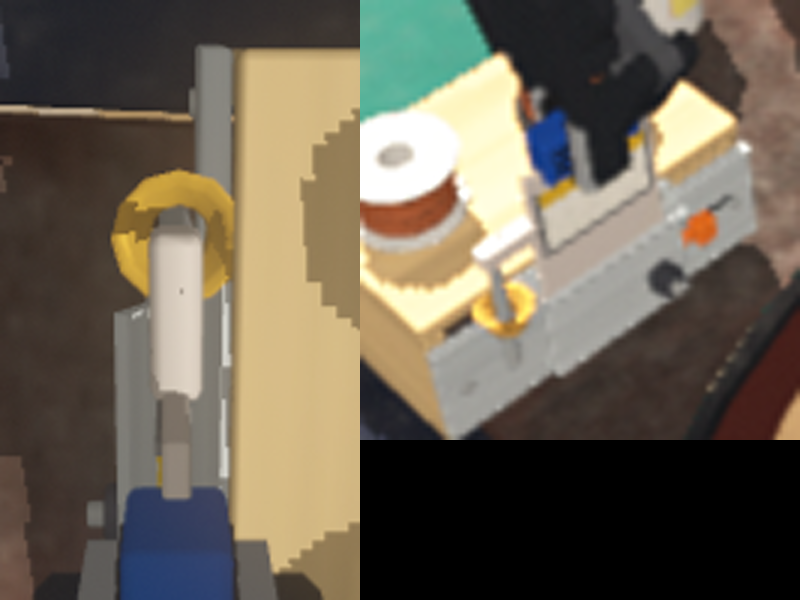

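move_arm(
  targets=[-1,0,0,0.4,0,-1,0,0,0.8,0,-1,0,0,1.1,0,-1,0,0,1.3,0,-1,0,0,1.5,0,-1,0,0,1.5,0],
  squeeze=80,
)

```text
clock: 12.5
eef_pos: [601.1, 98.0, 94.2]
tcp_rot: [-3.141, 0.0, 1.614]
contact_force: [-1.3, -0.8, 2.7]
opening: 0.144
```

```bash
python3 look.py 8
```

```text
12.55 [601.17  98.06  94.32] [-3.14151353e+00  1.50959104e-05  1.61377949e+00] [-2.39  0.08  2.36] [-0.07   0.431 -0.028] 0.1516493290836003
```

View pics/c8.png

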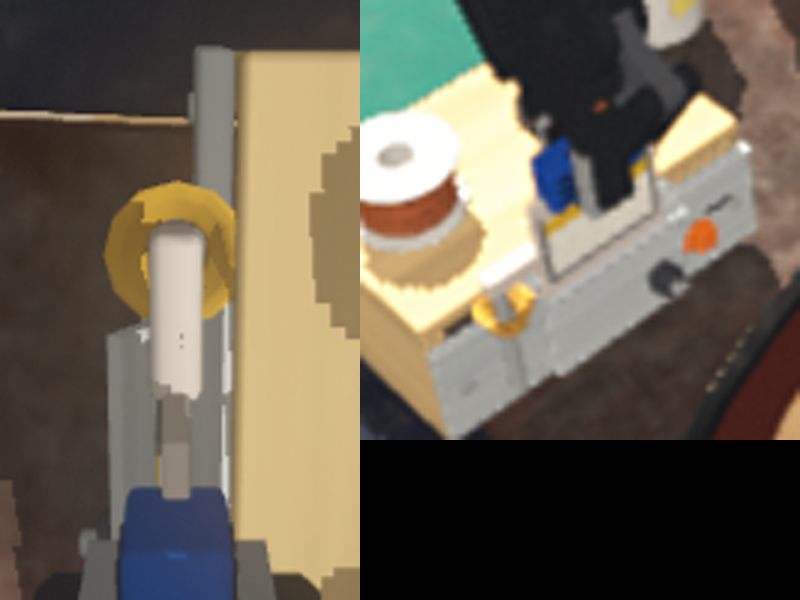

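move_arm(
  targets=[-1,0,-0.05,0.1,0,-1,0,-0.05,0.2,0,-1,0,-0.05,0.3,0,-1,0,-0.05,0.3,0,-1,0,-0.05,0.3,0],
)

```text
clock: 13.1
eef_pos: [601.1, 98.1, 91.5]
tcp_rot: [3.141, -0.0, 1.614]
contact_force: [-0.4, -0.4, 4.0]
opening: 0.144
```

```bash
python3 -c "
from rig import r
import numpy as np
s=r.sense();print(s['clock'],s['eef_pos'],np.round(s['contact_force'],2),np.round(s['wrist_torque'],3))"
```

```text
13.1 [601.07326608  98.06859188  91.4754722 ] [-0.45 -0.36  3.99] [-0.039  0.152 -0.008]
```

move_arm(
  targets=[-1,0,0,0.1,0,-1,0,0,0.2,0,-1,0,0,0.2,0,-1,0,0,0.2,0],
)

```text
clock: 13.5
eef_pos: [601.3, 98.2, 90.7]
tcp_rot: [3.14, -0.0, 1.614]
contact_force: [-4.6, -1.0, 17.3]
opening: 0.148
```

```bash
python3 look.py 9
```

```text
13.55 [601.32  98.11  90.71] [ 3.14021210e+00 -1.13097701e-04  1.61379440e+00] [-3.42 -0.84 16.12] [-0.246  0.901 -0.047] 0.14840785141600832
```

View pics/c9.png

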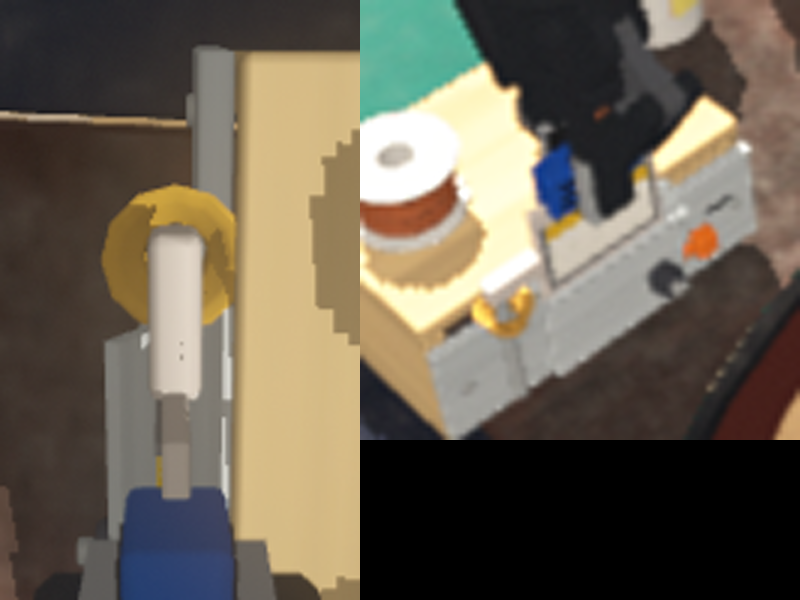

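move_arm(
  targets=[-1,0,0,0,0,-1,0,0,0,0,-1,0,0,0,0,-1,0,0,0,0,-1,0,0,0,0],
)

```text
clock: 14.1
eef_pos: [601.3, 98.1, 90.7]
tcp_rot: [3.14, -0.0, 1.614]
contact_force: [-3.9, -0.3, 15.9]
opening: 0.15
```

```bash
python3 look.py 10; python3 - <<'E'
from h import *
z2=np.load('cal.npz');S=dict(K=z2['Ks'],world_to_cam=z2['Es'])
for n in('3','7','8','9','10'):
    im=cv2.imread(f'pics/s{n}.png');h=cv2.cvtColor(im,cv2.COLOR_BGR2HSV)
    m=((h[...,0]<14)&(h[...,1]>180)&(h[...,2]>180));k=np.zeros_like(m);k[238:260,222:245]=1
    ys,xs=np.nonzero(m&k);print(n,len(xs),xs.mean(),ys.mean())
print(P(S,[[592,61,45],[592,61,37]]))
E
```

```text
14.15 [601.28  98.11  90.71] [ 3.14024323e+00 -1.15487525e-04  1.61375604e+00] [-3.89 -1.23 16.88] [-0.204  0.89  -0.027] 0.14931471827063642
3 26 234.42307692307693 246.03846153846155
7 25 234.32 246.04
8 27 234.44444444444446 247.8148148148148
9 25 234.68 249.08
10 26 234.6153846153846 249.0
[[232.23741704 249.61347236]
 [232.57617811 252.32433257]]
```

View pics/s10.png

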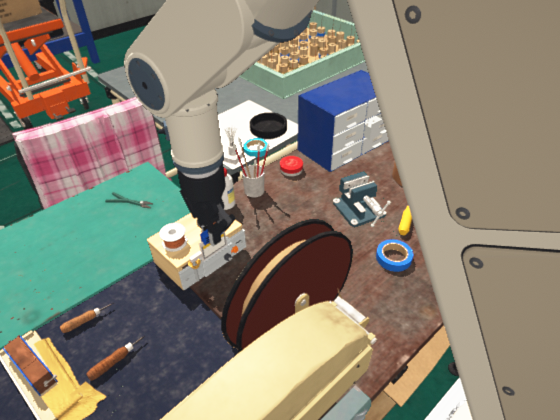

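```bash
python3 -c "
from rig import r
print(r.sign_off()); s=r.sense(); print(s['clock'],s['eef_pos'],s['contact_force'])"
```

```text
the job is handed in; nothing more can be done
None
the job is handed in; nothing more can be done
```

The label holder is in the shelf and still held pressed fully home, ready for you to tighten the clamp screw. I lifted it straight out of the stand, fed the rod through the eyelet first, then slid the plate down behind the lip. I handed in at about 14.2 s.

**Last checks:**
- **Rod and plate:** the scene camera shows the rod coming out below the eyelet and the plate behind the lip.
- **Press force:** the upward force rose from 4 N to about 16 N over the last 0.8 mm, well above the 6 N spring. It stayed at 16–17 N for half a second of holding.
- **Height:** the tool is at 90.7 mm, against 90.8 mm expected for the plate fully home.
- **Orange flag:** it dropped 3.0 pixels in the image, where 2.7 were predicted for the full 8 mm.
- **Side force:** a sideways force of about 4 N remains; I think the plate is resting lightly on the front face of the slot.
- **Other things:** I moved nothing else on the bench or shelf on purpose, but I did not measure their positions again at the end.

The measurements disagreed by up to a few millimetres on where the shelf is front to back. I aligned to the eyelet as the wrist camera saw it, and the rod and plate went in without any noticeable contact force.

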